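# Empty the ledger-boss tray and hold the spring gate open

## Robot

A 7-joint arm with a two-finger parallel gripper is mounted at the origin on the work surface. World frame = base frame: x ahead of the robot, y to its left, z up, the work surface at z = 0. Lengths are in m, angles in rad, forces in N, time in s.
With the tool pointing down it reaches from about 0.4 to 0.9 m from the base axis. Payload 5.6 kg.
Tool frame: the origin (TCP) lies midway between the tips of the shut fingers; the grasp point (between the pads) lies 19 mm behind it; y points along the fingers, z is the direction in which the jaws open and shut, and the axes are right-handed (so a half turn about y gives the same grasp; the last joint's range is limited). The gripper opens to 92 mm and grips with 3 to 60 N. Pads are 20 mm wide; open, the fingers measure 128 mm over their backs; the gripper's body (75 mm by 189 mm) begins 69 mm behind the grasp point.
Start: joints at [-1.273, 0.468, -0.012, 1.603, 0.006, 1.071, -0.056], TCP at [0.217, 0.613, 0.215] pointing down, gripper open.
Joint ranges: [-2.53, 2.53], [-0.31, 2.02], [-1.57, 1.55], [0.28, 2.44], [-1.29, 4.43], [0.15, 1.84], [-2.92, 2.92]. Speed limits (rad/s): [2.57, 2.57, 3.14, 3.14, 3.14, 3.14, 3.14].

## Interface

Orientations are given as a 3x3 rotation matrix whose columns are the frame's x, y, z axes.
In Python, from station import env, effector, solver, viewer, workorder, search_frame, tip_of gives the robot as it stands. Calls block until the motion is done:
- env.reach(position, orientation): joint-space move of the TCP to a pose.
- env.movel(position, frame=None, rate=0.15): straight line of the TCP; frame=None keeps the orientation; rate is the mean speed in m/s.
- env.goto_joints(angles): joint-space move.
- effector.release() and effector.grasp(squeeze=None): open the fingers fully, or close them until they stop; squeeze is the grip in N (None keeps the last).
- env.pause(seconds).
- solver.inverse_kinematics(position, orientation): joint angles nearest the present ones, or None.
- env.sense(): the state.
- viewer.read_camera(name): name is "side" or "top" or "wrist"; returns (picture, depth): 480x640x3 uint8, red, green, blue; 480x640 float32, m along the optical axis (not along the pixel's ray), 0 where there is no reading.
- viewer.camera_info(name): a dict with "intrinsics" (3x3 intrinsics, pixels), "dist_coeffs" ([k1, k2, p1, p2, k3] as OpenCV has them; the pictures are not rectified), "eye" and "rotation" of the camera in the world; the wrist camera has in their place "T_tool_cam" (4x4, takes a point from camera to tool coordinates, whose origin is the TCP and whose axes are the tool frame's). Camera axes: x right, y up, looking along -z (the intrinsics and any distortion apply to the point x, -y, -z); pixel columns grow to the right and rows downward; lengths in m; the calibration is good to about 2 mm. A picture is of the moment at which its call begins: read the wrist's pose just before it. camera_info takes no time and is no camera call.
A pose or a line that the arm cannot do raises env.PlanningError and nothing moves.
- workorder.finish_job(): hands the job in, once; it reports no verdict.
Trained networks look in the newest picture that a camera, given by its name, has taken for a name from the list of things; names that differ only in an ending like _2 or _b are one class to them, and where a whole thing is asked for, a point or a joint stands for the part that bears it (a point fixed in the world has none). Each returns a list of dicts, best first, with "score" (0 to 1); they miss things now and then, are a little off and sometimes report something else, mostly with a low value. They report only what shows in the picture. A call takes as long as a camera call.
- search_frame(camera, name): "at" ([x, y, z] in m, in world coordinates, good to about 4 mm: the middle of the surface that is visible of it).
- tip_of(camera, name): "at" ([x, y, z] in m, in world coordinates, good to about 4 mm: a listed point, or the origin of a listed thing).
The state is a dict: "t": time; "joint_positions": joint angles; "joint_velocities": joint speeds; "tau": joint torques, N m; "ee_pos": TCP position; "tcp_rot": TCP orientation; "wrist_force": force on the tool from outside, world axes, zero at the start; "moment": the same for the moment, N m; "gripper_width": finger opening in m.
Only numpy, scipy, OpenCV 4.12 (cv2) and the standard library are available. Lean on these libraries where they do the work, as an engineer would, in place of code of your own. Each camera call takes 0.05 s, during which the arm holds its last target.

## Task

Tip the hinged tray so that all six brass bosses slide into the hopper while its spring gate stays shut, and let the tray back down. Then swing the gate's spring arm, the one with the upright finger post, all the way to its stop, so that the bosses run down into the scrap box, and finish with the fingers still holding the arm there: do not let go, the program ends while holding. Leave the things lying around the feeder where they are.

Things in the scene. Friction and masses are not known exactly. Their poses are not given: they have to be found in the camera images.
- tray_hinge (a point): Middle of the tray's hinge line at the top of the hopper, 170 mm above the table; the hinge runs along the feeder's x. The feeder (tray, hopper, gate, chute, scrap box in one line, 560 mm long) is one fixed piece: its +y points from the hopper to the tray's handle, -y down to the box, z up. From here the box is 270 mm to -y, the arm's pivot 100 mm to -y and 45 mm to -x.
- tray_handle (a point): Middle of the tray's round bar handle: 10 mm thick, along x, 66 mm free between its two brackets. Tray down, it is 212 mm from the hinge line towards +y and 25 mm above it (195 mm above the table), 31 mm clear of the tray's end wall, nothing below but the table. It belongs to the tray and turns with it; pinched from above it turns in the fingers.
- tray (a joint): Tilt of the steel tray, rad: 0 level on its rest, grows as the handle end is lifted, at most 1.2. Tray 86 x 172 mm, 36 mm walls on three sides, open at the hinge end; about 0.55 kg loaded, about 3 N at the handle; let go, it sinks back, braked by a damper. The smooth bosses start to slide out at about 0.25 rad; 0.7 rad empties it.
- gate_arm (a joint): Angle of the spring arm, rad: 0 gate shut (the spring keeps it there), 1.2 arm against its stop pin, gate fully open. It opens clockwise seen from above. The spring pulls back with about 4.3 N at the post when shut, rising to 8.6 N at the stop; let go, it springs shut.
- gate_pivot (a point): Point on the upright pivot line of the spring arm, above the hanger post beside the chute on the robot's side, 228 mm above the table, as high as gate_post. The flat steel arm, its post and the gate leaf that bars the chute turn together about this line.
- gate_post (a point): Point on the spring arm's finger post: black, round, upright, 16 mm thick, at the arm's end 70 mm from the pivot line. The point is 228 mm above the table, the post's top 251, the flat arm below 191 to 197; walls and stop pin nearby reach 202. Gate shut, the arm points from the pivot to the feeder's -x and -y (45 degrees); it swings clockwise from above, to -x and then +y.
- box_in (a point): Centre of the inner floor of the steel scrap box at the foot of the chute, 3 mm above the table; same axes as the feeder. Inside 144 mm in x, 159 mm in y; rim 64 mm high, with higher plates round its far end.
- boss0_center (a point): Centre of one of six alike brass ledger bosses (domed round studs 26 mm across, 17 mm high, about 35 g, smooth) that lie in the tray at the start; the centre is 8 mm above its flat foot.
- boss1_center (a point): Centre of one of six alike brass ledger bosses (domed round studs 26 mm across, 17 mm high, about 35 g, smooth) that lie in the tray at the start; the centre is 8 mm above its flat foot.
- boss2_center (a point): Centre of one of six alike brass ledger bosses (domed round studs 26 mm across, 17 mm high, about 35 g, smooth) that lie in the tray at the start; the centre is 8 mm above its flat foot.
- boss3_center (a point): Centre of one of six alike brass ledger bosses (domed round studs 26 mm across, 17 mm high, about 35 g, smooth) that lie in the tray at the start; the centre is 8 mm above its flat foot.
- boss4_center (a point): Centre of one of six alike brass ledger bosses (domed round studs 26 mm across, 17 mm high, about 35 g, smooth) that lie in the tray at the start; the centre is 8 mm above its flat foot.
- boss5_center (a point): Centre of one of six alike brass ledger bosses (domed round studs 26 mm across, 17 mm high, about 35 g, smooth) that lie in the tray at the start; the centre is 8 mm above its flat foot.
- ledger: Bystander: a closed old ledger, 116 x 166 x 40 mm, lying flat; origin at the middle of its underside.
- weight: Bystander: a steel book weight, 48 mm across, 52 mm high; origin under its centre.
- jar: Bystander: a small paste jar, 52 mm across, 65 mm high; origin under its centre.
- brush: Bystander: a brush lying on the table along its own x; origin at its middle, underneath.

How it is judged:
On the way, in this order (a step that is already met when the one before it is completed fails the run):
1. all six bosses have left the tray, with the gate shut (y of each of boss0_center, boss1_center, boss2_center, boss3_center, boss4_center, boss5_center in the frame of box_in below 0.275 m and value of joint gate_arm below 0.2 rad), for 0.2 s.
2. the tray is back down, the gate still shut (value of joint tray below 0.1 rad and value of joint gate_arm below 0.2 rad), for 0.2 s.
3. the fingers hold the spring arm at its stop (value of joint gate_arm above 1.13 rad and contact force between the fingers and gate_arm above 2 N), for 0.5 s.
At the end, for the whole second after the job is handed in: The fingers press on the spring arm with more than 2 N and keep it within 0.07 rad of its stop (1.2 rad) through the last second, all six bosses lie in the scrap box below its rim, and the tray is down (under 0.1 rad) (all of step 3 and value of joint tray below 0.1 rad and x of boss0_center in the frame of box_in between -0.074 and 0.074 m and y of boss0_center in the frame of box_in between -0.083 and 0.083 m and z of each of boss0_center, boss1_center, boss2_center, boss3_center, boss4_center, boss5_center in the frame of box_in below 0.062 m and x of boss1_center in the frame of box_in between -0.074 and 0.074 m and y of boss1_center in the frame of box_in between -0.083 and 0.083 m and x of boss2_center in the frame of box_in between -0.074 and 0.074 m and y of boss2_center in the frame of box_in between -0.083 and 0.083 m and x of boss3_center in the frame of box_in between -0.074 and 0.074 m and y of boss3_center in the frame of box_in between -0.083 and 0.083 m and x of boss4_center in the frame of box_in between -0.074 and 0.074 m and y of boss4_center in the frame of box_in between -0.083 and 0.083 m and x of boss5_center in the frame of box_in between -0.074 and 0.074 m and y of boss5_center in the frame of box_in between -0.083 and 0.083 m); the arm keeps its last pose, push and grip.
It fails at once if the ledger is moved by more than 30 mm (distance of ledger from where it was at the start of the episode above 0.03 m).
It fails at once if the weight is moved by more than 30 mm (distance of weight from where it was at the start of the episode above 0.03 m).
It fails at once if the jar is moved by more than 30 mm (distance of jar from where it was at the start of the episode above 0.03 m).
It fails at once if the brush is moved by more than 30 mm (distance of brush from where it was at the start of the episode above 0.03 m).
It also fails if it takes over 58 s, if anything falls off the work surface, if the arm or the gripper's body presses on something with over 40 N, if the wrist force passes 120 N, or if a joint passes its speed limit or range.

## Working session

There is one attempt and no reset: what is moved stays moved. The work goes in short steps, each a Python script; the robot and the scene stay as the last script left them, time stands still between calls to the robot, and variables do not carry over. Pictures are saved under pics/ and viewed, and the job is handed in when it is done.

```bash
ls; mkdir -p pics
python3 - <<'E'
from station import env, effector, solver, viewer, workorder, search_frame, tip_of
import cv2
s=env.sense(); print(s["t"],s["ee_pos"],s["tcp_rot"],s["gripper_width"])
for c in ["side","top"]:
    p,d=viewer.read_camera(c); cv2.imwrite(f"pics/{c}0.png",p[:,:,::-1])
    i=viewer.camera_info(c); print(c,i["eye"],i["rotation"])
    for n in ["tray_hinge","tray_handle","gate_pivot","gate_post","box_in"]:
        print(n,[(r["score"],r["at"]) for r in tip_of(c,n)][:2])
for n in ["ledger","weight","jar","brush"]:
    print(n,[(r["score"],r["at"]) for r in tip_of("top",n)][:2])
print(env.sense()["t"])
E
```

```text
pics
0.0 [0.21714297 0.61204504 0.21365189] [[ 9.42472888e-01 -4.49222857e-04  3.34282296e-01]
 [-3.34282570e-01 -1.67210411e-03  9.42471415e-01]
 [ 1.35575100e-04 -9.99998501e-01 -1.72608016e-03]] 0.09200112765327088
side [ 0.38692709 -1.06019321  1.16984414] [[ 0.99556643  0.0789111  -0.05119097]
 [-0.09165002  0.69137621 -0.71665837]
 [-0.02116008  0.71817267  0.69554315]]
tray_hinge [(0.9, [0.5618, 0.0134, 0.1678])]
tray_handle [(0.91, [0.5668, 0.2228, 0.1942])]
gate_pivot [(0.94, [0.5173, -0.0865, 0.2271])]
gate_post [(0.59, [0.4724, -0.1357, 0.2283]), (0.42, [0.5627, 0.0148, 0.1701])]
box_in [(0.72, [0.5634, -0.2602, 0.0019])]
top [ 0.38445024 -0.02956579  1.06433169] [[-0.01206243  0.99545891 -0.09442484]
 [-0.99990691 -0.01140599  0.00748866]
 [ 0.00637764  0.09450639  0.99550383]]
tray_hinge [(0.66, [0.5608, 0.0099, 0.1665]), (0.53, [0.543, 0.1463, 0.1877])]
tray_handle [(0.56, [0.5608, 0.2262, 0.1915]), (0.39, [0.6785, -0.0049, 0.003])]
gate_pivot [(0.62, [0.5186, -0.0842, 0.2243]), (0.42, [0.6772, -0.0051, 0.0022])]
gate_post [(0.89, [0.4659, -0.1387, 0.2254])]
box_in [(0.84, [0.5644, -0.2562, 0.0051]), (0.28, [0.5795, 0.1449, 0.182])]
ledger [(0.79, [0.2778, 0.3652, 0.0])]
weight [(0.74, [0.6866, -0.0948, 0.0039])]
jar [(0.95, [0.6767, -0.0033, 0.0011])]
brush [(0.92, [0.2474, -0.3499, -0.0032]), (0.5, [0.5841, 0.1434, 0.1806])]
0.8
```

View pics/side0.png

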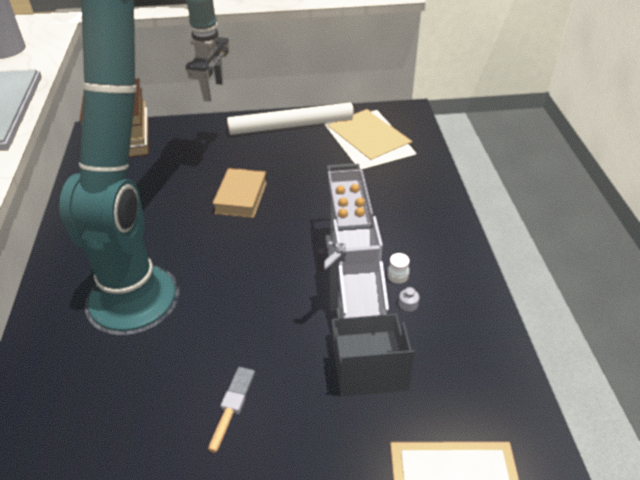

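View pics/top0.png

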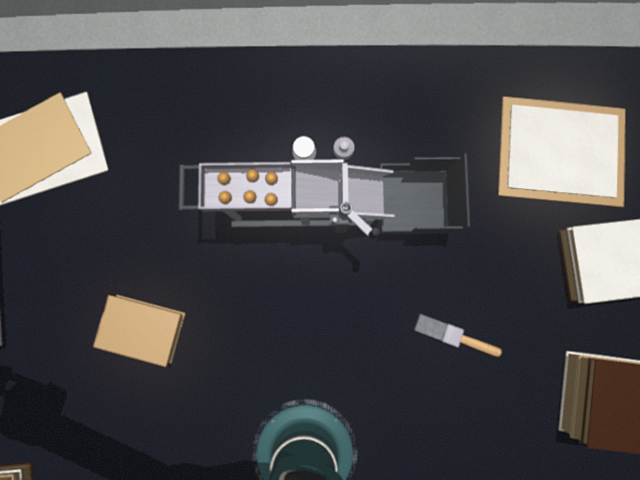

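The networks agree with the pictures: in top, bosses at (223–271, 175–199), handle at (188,188), post at (375,232). The feeder is aligned with the world axes to within about 1°. 

Plan: put the shut fingers, tilted 45°, under the bar and lift it along its arc. I'll check IK first.

```bash
cat > h.py <<'E'
from station import env, effector, solver, viewer, workorder, search_frame, tip_of
import numpy as np, cv2
B=np.array([0.5635,0.2245,0.195]); H=np.array([0.5635,0.012,0.170]); PV=np.array([0.518,-0.0865,0.228])
def ori(phi,s=1):
    y=np.array([0,-np.sin(phi),-np.cos(phi)]); z=np.array([s*1.,0,0]); x=np.cross(y,z)
    return np.column_stack([x,y,z])
def handle(th):
    a=np.arctan2(.025,.2125)+th; r=np.hypot(.025,.2125)
    return H+[0,r*np.cos(a),r*np.sin(a)]
def tcp(th,phi,gap=0,ahead=.013):
    a=np.array([0,-np.sin(phi),-np.cos(phi)]); n=np.array([0,-np.cos(phi),np.sin(phi)])
    return handle(th)-n*(.015+gap)+a*ahead
def postp(q): 
    a=np.deg2rad(225)-q; return PV+.07*np.array([np.cos(a),np.sin(a),0])
def gori(q,s=1):
    a=np.deg2rad(225)-q; y=np.array([0,0,-1.]); z=s*np.array([-np.sin(a),np.cos(a),0])
    return np.column_stack([np.cross(y,z),y,z])
def snap(c,n):
    p,d=viewer.read_camera(c); cv2.imwrite(f"pics/{n}.png",p[:,:,::-1]); return p,d
E
python3 - <<'E'
from h import *
np.set_printoptions(precision=2,suppress=True)
for phi in (.5,.65,.785,.95):
  for s in (1,-1):
    R=ori(phi,s); a=R[:,1]
    for nm,p in (("pre",tcp(0,phi,.02,-.06)),("in",tcp(0,phi,.01)),("mid",tcp(.4,phi)),("up",tcp(.9,phi))):
        print(phi,s,nm,p,solver.inverse_kinematics(p,R))
for s in (1,-1):
  for q in (0,.6,1.25): 
    p=postp(q); p[2]=.209
    print(s,q,p,solver.inverse_kinematics(p,gori(q,s)))
E
```

```text
0.5 1 pre [0.56 0.28 0.23] [-1.04  0.64  0.51  1.47  0.12  1.38 -0.62]
0.5 1 in [0.56 0.24 0.17] [-1.01  0.66  0.52  1.59  0.12  1.23 -0.6 ]
0.5 1 mid [0.56 0.2  0.26] [-1.01  0.54  0.57  1.58  0.16  1.34 -0.54]
0.5 1 up [0.56 0.13 0.33] [-1.    0.41  0.64  1.59  0.22  1.41 -0.43]
0.5 -1 pre [0.56 0.28 0.23] [-0.57  0.62 -0.22  1.43  0.48  1.49  2.24]
0.5 -1 in [0.56 0.24 0.17] [-0.53  0.63 -0.19  1.55  0.5   1.35  2.23]
0.5 -1 mid [0.56 0.2  0.26] [-0.49  0.51 -0.19  1.54  0.48  1.45  2.33]
0.5 -1 up [0.56 0.13 0.33] [-0.43  0.38 -0.14  1.55  0.47  1.51  2.48]
0.65 1 pre [0.56 0.29 0.22] [-1.08  0.73  0.52  1.41  0.19  1.47 -0.66]
0.65 1 in [0.56 0.24 0.17] [-1.05  0.73  0.53  1.54  0.19  1.32 -0.65]
0.65 1 mid [0.56 0.2  0.26] [-1.06  0.61  0.59  1.54  0.24  1.41 -0.58]
0.65 1 up [0.56 0.13 0.33] [-1.06  0.48  0.69  1.58  0.3   1.45 -0.47]
0.65 -1 pre [0.56 0.29 0.22] [-0.62  0.7  -0.22  1.37  0.56  1.61  2.18]
0.65 -1 in [0.56 0.24 0.17] [-0.58  0.7  -0.2   1.5   0.58  1.47  2.17]
0.65 -1 mid [0.56 0.2  0.26] [-0.53  0.58 -0.2   1.5   0.58  1.56  2.26]
0.65 -1 up [0.56 0.13 0.33] 
[... 924 characters left out ...]
e [0.56 0.29 0.2 ] [-1.14  0.92  0.57  1.3   0.28  1.63  2.44]
0.95 -1 in [0.56 0.23 0.17] [-1.12  0.9   0.58  1.46  0.3   1.49  2.43]
0.95 -1 mid [0.56 0.2  0.26] [-1.09  0.75  0.57  1.48  0.4   1.56  2.48]
0.95 -1 up [0.56 0.12 0.33] [-1.03  0.59  0.56  1.55  0.51  1.58  2.54]
1 0 [ 0.47 -0.14  0.21] [-0.56  0.25  0.91  2.04 -0.25  0.96 -0.31]
1 0.6 [ 0.45 -0.1   0.21] [-0.73  0.2   0.99  2.1  -0.21  0.94 -1.01]
1 1.25 [ 0.46 -0.06  0.21] [-1.08  0.38  1.39  2.11 -0.44  1.01 -1.49]
-1 0 [ 0.47 -0.14  0.21] [-0.41  0.22  0.72  2.03 -0.18  0.95  2.76]
-1 0.6 [ 0.45 -0.1   0.21] [-0.46  0.16  0.68  2.09 -0.12  0.93  2.04]
-1 1.25 [ 0.46 -0.06  0.21] [-0.53  0.15  0.64  2.09 -0.11  0.93  1.28]
```

Run:
```python
from h import *
np.set_printoptions(precision=4,suppress=True)
phi=.785; R=ori(phi)
effector.grasp(10)
env.reach(tcp(0,phi,.02,-.06),R)
env.movel(tcp(0,phi,.012),R,rate=.08)
s=env.sense(); print(s["t"],s["ee_pos"],tcp(0,phi,.012),s["wrist_force"],s["gripper_width"])
snap("side","side1"); snap("wrist","wrist1")
print([(r["score"],r["at"]) for r in tip_of("wrist","tray_handle")][:2])
```

```text
4.9 [0.5637 0.2351 0.1669] [0.5635 0.2344 0.1667] [ 0.4884 -0.7466  0.1259] 0.00024582316420026406
[]
```

View pics/side1.png

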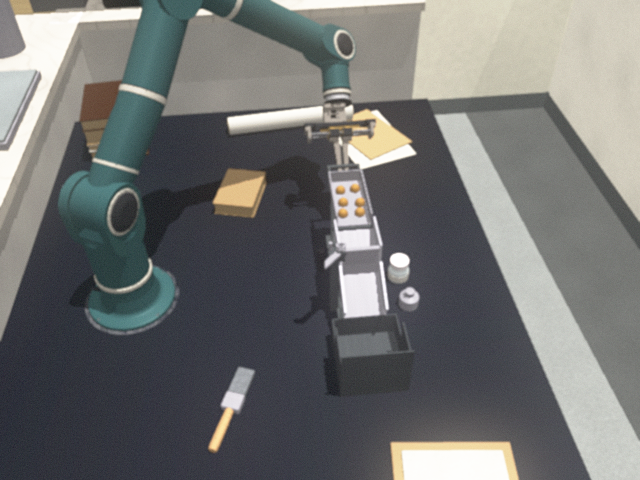

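View pics/wrist1.png

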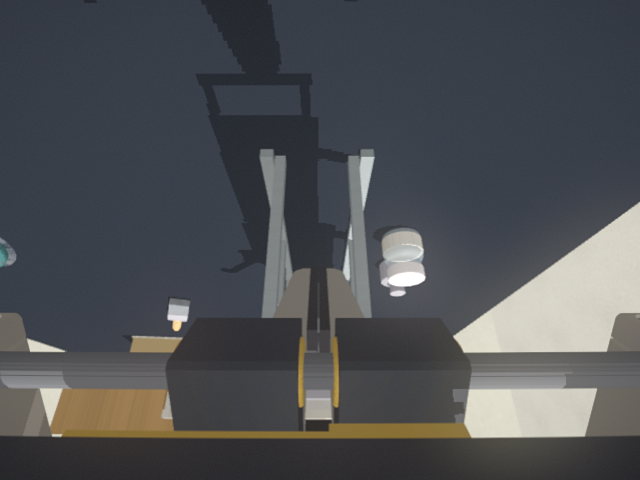

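The side view shows the shut fingers at the handle (340,165), and the wrist camera sees only the underside. I'll lift a little and check the force and the tray.

Run:
```python
from h import *
np.set_printoptions(precision=3,suppress=True)
phi=.785; R=ori(phi)
for th,g in ((0,0.004),(.06,0),(.15,0)):
    env.movel(tcp(th,phi,g),R,rate=.06)
    s=env.sense(); print(s["t"],s["ee_pos"],s["wrist_force"])
p,_=snap("side","side2"); cv2.imwrite("pics/side2c.png",cv2.resize(p[120:300,270:450,::-1],None,fx=3.3,fy=3.3,interpolation=cv2.INTER_CUBIC))
print([(r["score"],r["at"]) for r in tip_of("side","tray_handle")][:2], handle(.15))
```

```text
5.3333 [0.564 0.228 0.173] [-0.798 -0.618  0.244]
5.75 [0.564 0.225 0.188] [ 0.443  4.924 -1.811]
6.225 [0.564 0.22  0.206] [-0.143  2.893 -1.904]
[(0.65, [0.5655, 0.2173, 0.2227])] [0.564 0.218 0.226]
```

View pics/side2c.png

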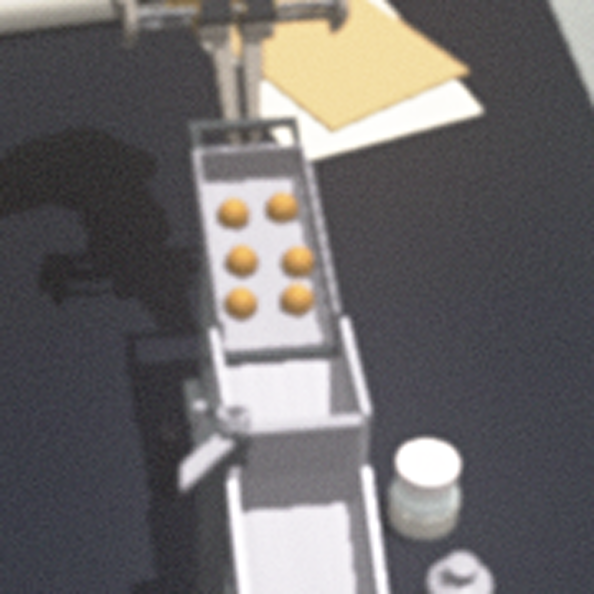

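The tray is lifting: its handle is at z 0.223 and the fingers pass under the bar at (245,130) in the crop. I'll continue along the arc.

Run:
```python
from h import *
np.set_printoptions(precision=3,suppress=True)
phi=.785; R=ori(phi)
for th in np.arange(.25,.86,.1):
    env.movel(tcp(th,phi,0),R,rate=.07)
    s=env.sense(); print(round(th,2),s["t"],s["ee_pos"],s["wrist_force"])
env.pause(1.0)
p,_=snap("side","side3"); cv2.imwrite("pics/side3c.png",cv2.resize(p[120:300,270:450,::-1],None,fx=3.3,fy=3.3,interpolation=cv2.INTER_CUBIC))
p,_=snap("top","top3"); cv2.imwrite("pics/top3c.png",cv2.resize(p[120:270,160:480,::-1],None,fx=2.5,fy=2.5,interpolation=cv2.INTER_CUBIC))
print([(r["score"],r["at"]) for r in tip_of("side","tray_handle")][:2], handle(.85))
print([(r["score"],r["at"]) for r in tip_of("top","boss0_center")])
print(env.sense()["t"])
```

```text
0.25 6.7833 [0.564 0.213 0.228] [ 0.827  1.787 -1.632]
0.35 7.2417 [0.564 0.204 0.247] [ 0.805  1.029 -1.25 ]
0.45 7.7 [0.564 0.193 0.266] [ 0.774  1.197 -1.823]
0.55 8.1583 [0.564 0.181 0.283] [ 0.319  1.474 -1.167]
0.65 8.6167 [0.564 0.167 0.299] [ 1.07   0.247 -1.017]
0.75 9.075 [0.564 0.151 0.314] [ 0.853  0.31  -0.995]
0.85 9.5333 [0.564 0.134 0.327] [ 0.782  1.574 -0.305]
[(0.75, [0.5631, 0.1296, 0.3413]), (0.57, [0.5666, -0.2598, 0.0008])] [0.564 0.133 0.346]
[(0.37, [0.5378, -0.0732, 0.1317]), (0.26, [0.5662, -0.2558, 0.0054])]
10.7333
```

View pics/side3c.png

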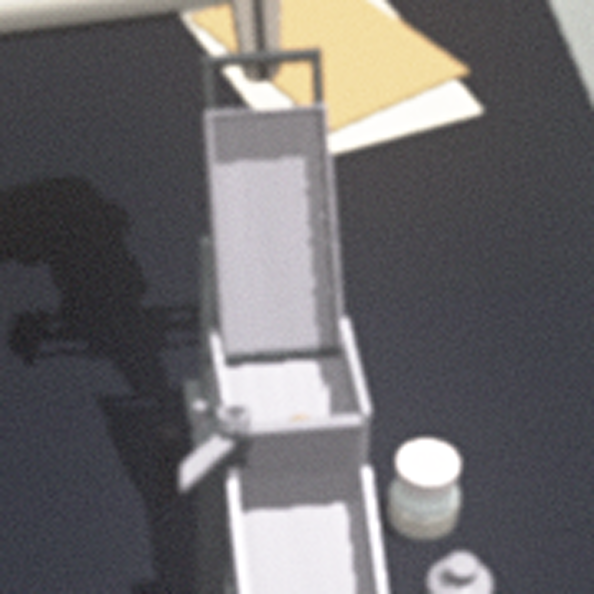

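View pics/top3c.png

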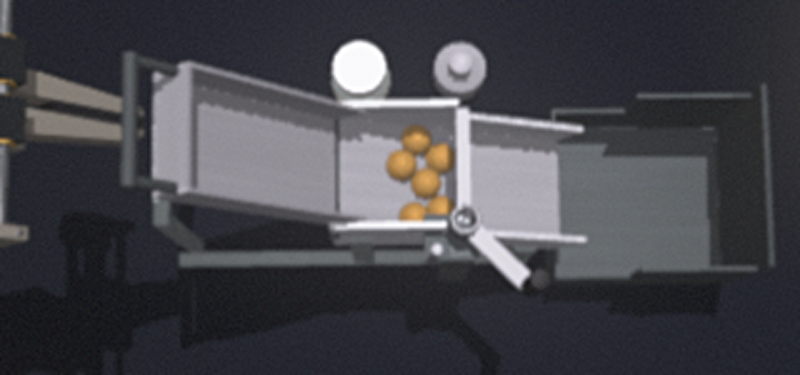

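The top view shows all six bosses in the hopper, at crop pixels (400–440, 135–215). The tray is empty and the gate is shut. I'll lower the tray.

Run:
```python
from h import *
np.set_printoptions(precision=3,suppress=True)
phi=.785; R=ori(phi)
for th in (.7,.55,.4,.25,.1,0):
    env.movel(tcp(th,phi,0 if th else .006),R,rate=.07)
    s=env.sense(); print(round(th,2),s["t"],s["ee_pos"],s["wrist_force"])
env.movel(tcp(0,phi,.014),R,rate=.05); env.pause(.6)
env.movel(tcp(0,phi,.02,-.06),R,rate=.1)
p=tcp(0,phi,.02,-.06)+[-.03,.03,.15]; env.movel(p,R,rate=.2)
env.pause(.2)
snap("side","s4"); p,_=snap("top","top4"); cv2.imwrite("pics/top4c.png",cv2.resize(p[120:270,160:480,::-1],None,fx=2.5,fy=2.5,interpolation=cv2.INTER_CUBIC))
print([(r["score"],r["at"]) for r in tip_of("side","tray_handle")][:2], handle(0))
for n in ("gate_post","gate_pivot"):
  for c in ("side","top"): print(n,c,[(r["score"],r["at"]) for r in tip_of(c,n)][:1])
for s in (1,-1):
  for q in (0,.6,1.25): 
    p=postp(q); p[2]=.211
    print(s,q,p,solver.inverse_kinematics(p,gori(q,s)))
print(env.sense()["t"],env.sense()["joint_positions"])
```

```text
0.7 11.3417 [0.563 0.16  0.306] [-0.838  0.472 -0.493]
0.55 11.95 [0.563 0.182 0.282] [-0.782  1.72  -0.876]
0.4 12.5583 [0.563 0.2   0.256] [-0.821  1.339 -1.251]
0.25 13.1667 [0.563 0.213 0.227] [-1.346  1.359 -1.731]
0.1 13.775 [0.563 0.222 0.196] [-0.582  0.625 -1.844]
0 14.3 [0.564 0.23  0.171] [-0.536 -0.201 -0.352]
[(0.64, [0.5641, 0.2233, 0.1926])] [0.564 0.224 0.195]
gate_post side [(0.71, [0.4685, -0.1405, 0.2299])]
gate_post top [(0.74, [0.468, -0.1378, 0.2254])]
gate_pivot side [(0.68, [0.5184, -0.0832, 0.2226])]
gate_pivot top [(0.57, [0.5191, -0.0829, 0.223])]
1 0 [ 0.469 -0.136  0.211] [-0.676  0.294  1.064  2.042 -0.311  0.977 -0.238]
1 0.6 [ 0.449 -0.099  0.211] [-0.766  0.204  1.041  2.101 -0.217  0.948 -0.991]
1 1.25 [ 0.455 -0.055  0.211] [-0.895  0.21   1.08   2.105 -0.228  0.949 -1.725]
-1 0 [ 0.469 -0.136  0.211] [ 1.225  0.551 -1.302  1.94   0.596  1.118  2.035]
-1 0.6 [ 0.449 -0.099  0.211] [-0.994  0.397  1.416  2.107 -0.464  1.021  2.421]
-1 1.25 [ 0.455 -0.055  0.211] [-0.842  0.193  1.012  2.103 -0.202  0.945  1.387]
17.575 [-1.166  0.688  0.568  1.224  0.273  1.8   -0.622]
```

View pics/top4c.png

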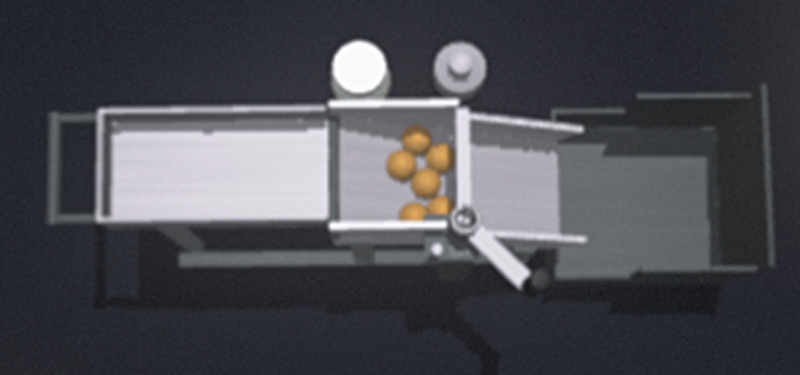

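The tray is down and the bosses wait behind the shut gate. The post is at crop pixel (540,280). Next I grasp the post with the jaws tangential to the arm's swing.

Run:
```python
from h import *
np.set_printoptions(precision=3,suppress=True)
effector.release()
p=postp(0); p[2]=.34
env.reach(p,gori(0)); s=env.sense(); print(s["t"],s["ee_pos"],s["joint_positions"])
snap("wrist","w5"); print([(r["score"],r["at"]) for r in tip_of("wrist","gate_post")][:2],p)
print([(r["score"],r["at"]) for r in tip_of("wrist","gate_pivot")][:2],PV)
p,_=snap("top","top5"); cv2.imwrite("pics/top5c.png",cv2.resize(p[120:270,160:480,::-1],None,fx=2.5,fy=2.5))
for q in (0,.4,.8,1.25): 
    p=postp(q); p[2]=.211; print(q,solver.inverse_kinematics(p,gori(q)))
```

```text
20.6833 [ 0.469 -0.134  0.34 ] [-0.851  0.074  1.146  1.876 -0.07   1.235 -0.464]
[(0.95, [0.4638, -0.1338, 0.2305])] [ 0.469 -0.136  0.34 ]
[(0.78, [0.5142, -0.085, 0.2301])] [ 0.518 -0.086  0.228]
0 [-0.702  0.309  1.103  2.043 -0.332  0.982 -0.216]
0.4 [-0.789  0.251  1.124  2.088 -0.276  0.962 -0.702]
0.8 [-0.887  0.224  1.156  2.112 -0.252  0.953 -1.178]
1.25 [-0.982  0.252  1.202  2.107 -0.287  0.962 -1.659]
```

View pics/w5.png

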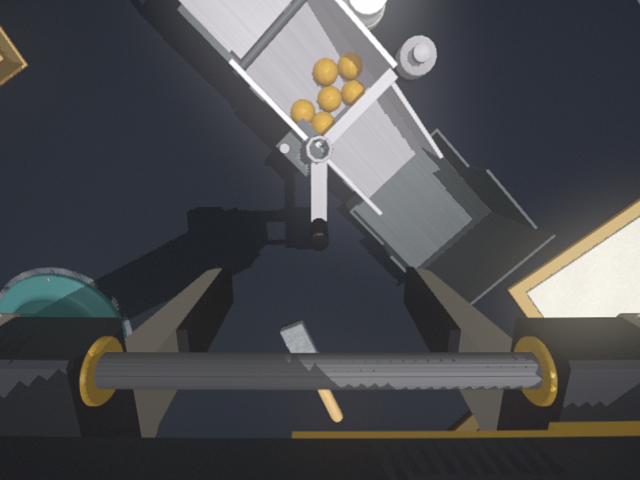

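The wrist view shows the post at (319,233), centred between the open fingers. I'll descend, grip and swing.

```bash
sed -i 's/PV=np.array(\[0.518,-0.0865/PV=np.array([0.5170,-0.0860/' h.py
python3 - <<'E'
from h import *
np.set_printoptions(precision=3,suppress=True)
def st(l):
    s=env.sense(); w=s["wrist_force"]; print(l,round(s["t"],2),s["ee_pos"],w,round(s["gripper_width"],4)); return s
p=postp(0); p[2]=.211
env.movel(p,gori(0),rate=.1); st("down")
effector.grasp(30); st("grip")
for q in np.arange(.1,.75,.1):
    p=postp(q); p[2]=.211
    env.movel(p,gori(q),rate=.03); s=st(round(q,2))
    if np.linalg.norm(s["wrist_force"])>35: print("STOP"); break
p,_=snap("top","top6"); cv2.imwrite("pics/top6c.png",cv2.resize(p[120:270,160:480,::-1],None,fx=2.5,fy=2.5))
E
```

```text
down 22.32 [ 0.468 -0.136  0.212] [-0.455 -0.082  0.31 ] 0.0918
grip 23.47 [ 0.468 -0.136  0.211] [ 2.446 -2.081 -2.642] 0.0155
0.1 23.85 [ 0.463 -0.131  0.211] [ 2.665 -3.639 -3.277] 0.0155
0.2 24.23 [ 0.459 -0.125  0.211] [ 3.982 -3.724 -3.424] 0.0154
0.3 24.62 [ 0.456 -0.119  0.211] [ 4.468 -3.036 -4.168] 0.0152
0.4 25.0 [ 0.453 -0.113  0.211] [ 4.655 -3.133 -5.293] 0.0152
0.5 25.38 [ 0.451 -0.106  0.211] [ 5.33  -3.418 -7.249] 0.0155
0.6 25.77 [ 0.449 -0.099  0.211] [ 5.953 -4.67  -7.017] 0.0154
0.7 26.15 [ 0.448 -0.093  0.211] [ 6.78  -5.305 -8.003] 0.0154
```

View pics/top6c.png

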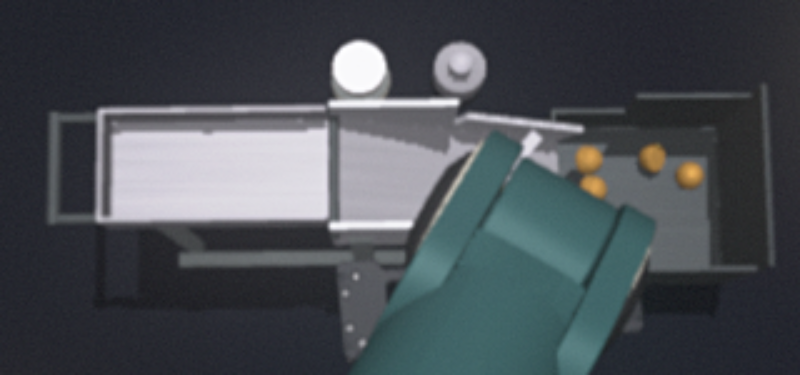

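The arm is following: four bosses show in the box at (590–690, 155–190), and two are hidden behind the robot. I'll continue to the stop.

Run:
```python
from h import *
np.set_printoptions(precision=3,suppress=True)
def st(l):
    s=env.sense(); w=s["wrist_force"]; p=s["ee_pos"]-PV; print(l,round(s["t"],2),s["ee_pos"],w,round(s["gripper_width"],4),"q",round((np.deg2rad(225)-np.arctan2(p[1],p[0]))%6.283,3)); return s
for q in (.8,.9,1.0,1.1,1.16,1.2,1.24):
    p=postp(q); p[2]=.211
    env.movel(p,gori(q),rate=.03); s=st(round(q,2))
    if np.linalg.norm(s["wrist_force"])>45: print("STOP"); break
env.pause(1); st("hold")
for c in("top","side"):
  p,_=snap(c,c+"7"); 
  print(c,[(r["score"],r["at"]) for r in tip_of(c,"gate_post")][:2],[(r["score"],r["at"]) for r in tip_of(c,"boss0_center")])
  cv2.imwrite(f"pics/{c}7c.png",cv2.resize(p[120:270,160:480,::-1],None,fx=2.5,fy=2.5) if c=="top" else cv2.resize(p[200:400,270:450,::-1],None,fx=3,fy=3))
snap("wrist","w7")
```

```text
0.8 26.58 [ 0.448 -0.086  0.211] [ 6.835 -6.176 -8.674] 0.0152 q 0.783
0.9 26.97 [ 0.448 -0.079  0.211] [ 6.738 -7.29  -8.937] 0.0154 q 0.881
1.0 27.35 [ 0.449 -0.073  0.211] [ 7.026 -7.828 -8.136] 0.0153 q 0.979
1.1 27.73 [ 0.451 -0.066  0.211] [ 5.747 -7.693 -8.359] 0.0154 q 1.074
1.16 28.02 [ 0.452 -0.063  0.211] [ 5.241 -9.684 -7.63 ] 0.0152 q 1.13
1.2 28.27 [ 0.453 -0.06   0.211] [ 4.989 -9.251 -6.832] 0.0152 q 1.169
1.24 28.52 [ 0.454 -0.059  0.211] [  3.078 -12.4    -5.65 ] 0.015 q 1.187
hold 29.52 [ 0.454 -0.059  0.211] [  2.155 -13.69   -6.146] 0.0154 q 1.187
top [] [(0.68, [0.5537, -0.269, 0.0137])]
side [(0.84, [0.4537, -0.0647, 0.2301]), (0.24, [0.6779, -0.0053, -0.0009])] [(0.48, [0.6776, -0.0033, -0.0028])]
```

View pics/top7c.png

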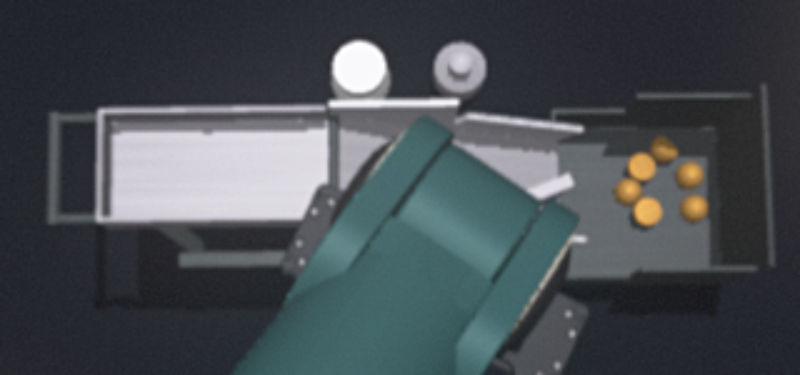

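View pics/side7c.png

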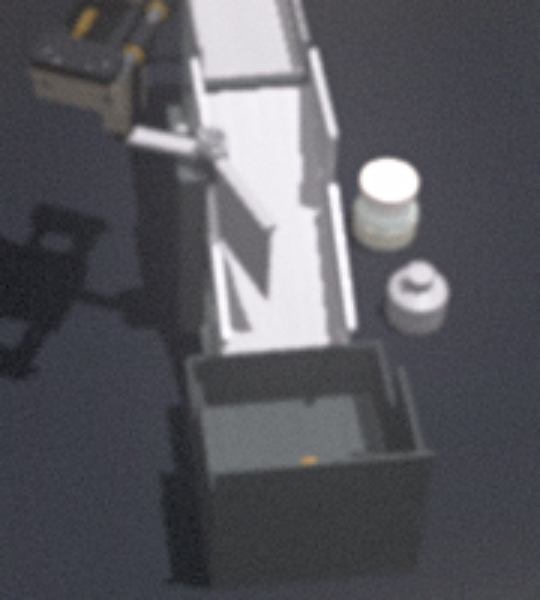

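View pics/w7.png

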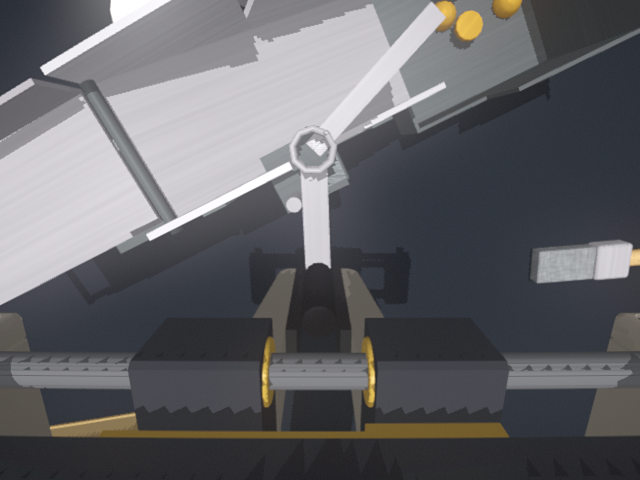

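All six bosses are in the box at crop pixels (625–695, 150–212). The hopper is empty, and the arm's edge is at the stop pin (294,204) in the wrist view. I'll push a little further to confirm contact with the stop.

Run:
```python
from h import *
np.set_printoptions(precision=4,suppress=True)
def st(l):
    s=env.sense(); w=s["wrist_force"]; p=s["ee_pos"]-PV; print(l,round(s["t"],2),s["ee_pos"],w,round(s["gripper_width"],4),"q",round((np.deg2rad(225)-np.arctan2(p[1],p[0]))%6.283,3)); return s
for q in (1.27,1.30):
    p=postp(q); p[2]=.211
    env.movel(p,gori(q),rate=.02); env.pause(.3); st(q)
env.pause(.7); st("hold")
p,_=snap("wrist","w8"); cv2.imwrite("pics/w8c.png",cv2.resize(p[100:300,220:460,::-1],None,fx=3,fy=3))
p,_=snap("top","top8"); cv2.imwrite("pics/top8c.png",cv2.resize(p[120:270,160:480,::-1],None,fx=2.5,fy=2.5))
```

```text
1.27 30.43 [ 0.4538 -0.059   0.2111] [  0.0772 -17.2899  -4.3495] 0.0155 q 1.189
1.3 30.99 [ 0.454  -0.0591  0.2111] [ -2.2648 -22.8505  -4.8554] 0.0155 q 1.19
hold 31.69 [ 0.454  -0.059   0.2111] [ -1.8324 -22.8435  -4.4064] 0.0156 q 1.19
```

View pics/w8c.png

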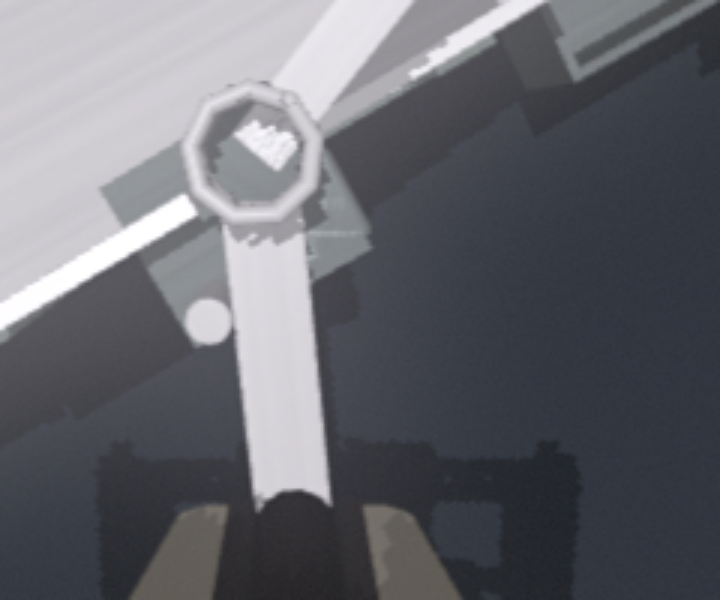

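View pics/top8c.png

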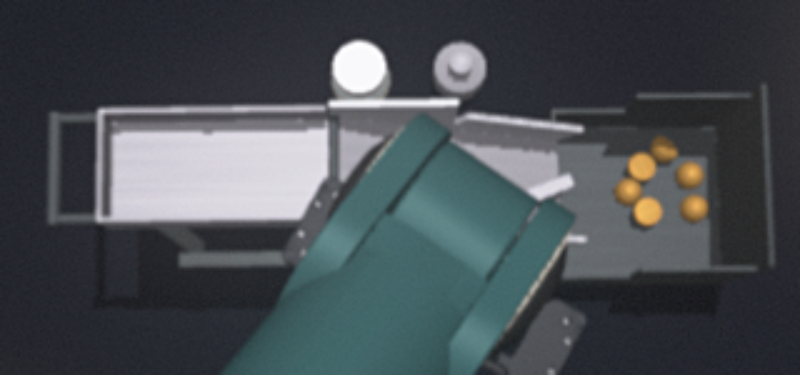

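The arm touches the pin at (232,320) in the crop. Commanding further only raised the force, from 13.7 to 22.8 N, and did not move the arm. So it is at its stop, the six bosses are at rest in the box and the tray is down. Handing in.

Run:
```python
from h import *
workorder.finish_job(); print(env.sense()["t"])
```

```text
the job is handed in; nothing more can be done
the job is handed in; nothing more can be done
```

The job was handed in at about 32 s of the 58 s allowed, with the fingers still holding the spring arm at its stop. No verdict is reported, so what follows is from my own last checks.

**What I did:** I put the shut fingers, tilted 45°, under the tray handle and lifted it to about 0.85 rad. The top view then showed all six bosses in the hopper and the gate shut. I lowered the tray, gripped the post at 30 N and swung the arm to its stop, staying on the grip.

**Last checks:**
- **Gate arm:** The wrist view shows the arm against its stop pin. The angle I worked out from the tool position is about 1.19 rad. Pushing further only raised the wrist force from about 14 to 23 N, without moving the arm.
- **Bosses and tray:** The top view shows all six bosses at rest in the scrap box, the hopper and tray empty, and the tray down.
- **Bystanders:** The jar and weight look unmoved in the last top view, and nothing came near the ledger or brush. I did not measure any of their positions again.

**Checks that failed or disagreed:**
- **Wrist camera:** The network found no tray handle in the one wrist picture I searched for it, because the fingers hid it.
- **Side camera:** After the bosses dropped, the network's only boss report was a low-score mistake at the jar's position. I relied on the top picture for the count.

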